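# Shut the finished drawer, draw out the next one

## Robot

A 6-joint arm with a two-finger parallel gripper is mounted at the origin on the work surface. World frame = base frame: x ahead of the robot, y to its left, z up, the work surface at z = 0. Lengths are in m, angles in rad, forces in N, time in s.
With the tool pointing down it reaches from about 0.2 to 0.875 m from the base axis. Payload 3.4 kg.
Tool frame: the origin (TCP) lies at the centre of the arm's flange, where the gripper is bolted on; the fingertips stand manip.finger_overhang ahead of it and the grasp point (between the pads) lies 180 mm ahead of it (manip.finger_overhang is the distance from the TCP to the fingertips, in m); z points along the fingers, y is the line along which they close (so a half turn about z gives the same grasp; the last joint's range is limited). The gripper opens to 94 mm and grips with 3 to 60 N. Pads are 16 mm wide; open, the fingers measure 119 mm over their backs; the gripper's body (75 mm by 177 mm) begins 78 mm behind the grasp point.
Start: joints at [1.119, 0.276, 1.505, -0, 1.361, -0.121], TCP at [0.187, 0.544, 0.405] pointing down, gripper open.
Joint ranges: [-2.89, 2.89], [-0.75, 2.08], [0.22, 2.7], [-1.18, 4.32], [0.11, 2.71], [-2.7, 2.7]. Speed limits (rad/s): [2.57, 2.57, 3.14, 3.14, 3.14, 3.14].

## Interface

Orientations are given as a unit quaternion [w, x, y, z].
In Python, from cell import get_state, capture, ticket, nets, manip gives the robot as it stands. The module is installed in compiled form; this text tells all that it offers.
- The arm moves only by the tool carry_out, never from a script. Its argument "targets" is a list of rows, each an object of numbers: "jaw": the opening, from 0 (shut) to 1 (fully open); "dx", "dy", "dz": the shift along the tool's x, y, z in mm; "yaw": the turn about the tool's z in degrees. In form: [{"jaw": .., "dx": .., "dy": .., "dz": .., "yaw": ..}, ...]. A call has 1 to 8 rows; each row shifts and turns the commanded pose from where the row before left it, along the tool's axes as they then stand; what a row does not reach is not made up. A row lasts 1/8 s, in which the tool goes at most 62.5 mm and 10.7 degrees, less where a joint would pass 70% of its speed; a pose out of reach is approached as far as the arm can. A call with a gripper value outside its range is refused whole. The fingers move at their own pace and stop on an object; "grip_force" is the grip in N (left out, the last holds). Time passes only in rows, so rows that do not move let the fingers close. It gives the time, the measured TCP pose, the force, the opening and the grip force at its end, in the units of the state.
- get_state(): the state, without advancing time (a new reading comes with each control period).
- capture(name): name is "side" or "top"; returns a dict with "pixels" (400x640x3 uint8, red, green, blue), "intrinsics" (3x3 intrinsics, pixels), "D" ([k1, k2, p1, p2, k3] as OpenCV has them; the pictures are not rectified), "rvec" (rotation vector, rad) and "tvec" (3), from world to camera coordinates, as OpenCV has them. Camera axes: x right, y down, z forward; pixel columns grow to the right and rows downward; lengths in m; the calibration is good to about 2 mm. A picture is of the moment at which its call begins. There is no depth.
- ticket.job_done(): hands the job in; it is judged then, once.
Trained networks look in a picture, given as the dict that the camera call returned (one of the last four; its "shot" number tells which), for a name from the list of things; names that differ only in an ending like _2 or _b are one class to them, and where a whole thing is asked for, a point or a joint stands for the part that bears it (a point fixed in the world has none). Each returns a list of dicts, best first, with "conf" (0 to 1); they miss things now and then, are a little off and sometimes report something else, mostly with a low value. They report only what shows in the picture. A call takes as long as a camera call.
- nets.spot_in(picture, query): "location" ([column, row] in pixels, amid what is visible of it).
- nets.silhouettes(picture, query): "mask" (400x640 bool, what is visible of it) and "location" ([column, row] in pixels, amid what is visible of it).
- nets.spot_point(picture, query): "location" ([column, row] in pixels: a listed point, or the origin of a listed thing).
The state is a dict: "clock": time; "q": joint angles; "joint_vel": joint speeds; "tau": joint torques, N m; "tcp_pos": TCP position; "tool_rot": TCP orientation; "wrist_force": force on the tool from outside, world axes, zero at the start; "wrist_torque": the same for the moment, N m; "width": finger opening in m; "grasp_force": force on a finger pad.
Only numpy, scipy, OpenCV 4.12 (cv2) and the standard library are available. Lean on these libraries where they do the work, as an engineer would, in place of code of your own. Each camera call takes 0.05 s, during which the arm holds its last target. There are 200 camera calls.

## Task

We are clearing out the bench-top drawers one at a time. Push the narrow drawer that stands open fully home, and only then hook a fingertip behind the lip of the wide drawer and draw it all the way out, with the crucible left standing in it. Work gently with the fingertips, grip and lift nothing, and leave the other narrow drawer shut and the things around undisturbed.

Things in the scene. Friction and masses are not known exactly. Their poses are not given: they have to be found in the camera images.
- wide: Grey drawer unit screwed to the bench, 240 mm deep (its x), 170 wide (its y), 85 high, with the wide white drawer. Origin: centre of its underside; its front faces its own -x. The hood (top at 85 mm) covers x = -50 to +120 mm; ahead of it the unit is open from above, with 72 mm of clear finger space between the hood and the back of the shut drawer's front.
- wide_lip (a point): Middle of the lip, the top edge of the wide drawer's front (75 mm over the bench), half-way through its thickness. The front is an upright panel 10 mm thick, 168 wide, 6 to 75 mm over the bench, higher than the drawer's sides (50 mm); behind it the drawer is 136 wide inside, floor at 14 mm. Moves with the drawer; axes as the unit's, opening to -x.
- wide_drawer (a joint): How far the wide drawer is out, m: 0 fully home (end stop), 0.13 fully out (end stop). Slides with about 2 N of friction, no spring, no catch; stays where left.
- open_narrow: Grey drawer unit screwed to the bench, 240 mm deep (its x), 100 wide (its y), 85 high, with the narrow white drawer that stands open at the start. Origin: centre of its underside; its front faces its own -x. The hood (top at 85 mm) covers x = -50 to +120 mm; ahead of it the unit is open from above, with 72 mm of clear finger space between the hood and the back of the shut drawer's front.
- open_narrow_lip (a point): Middle of the lip, the top edge of the open narrow drawer's front (75 mm over the bench), half-way through its thickness. The front is an upright panel 10 mm thick, 98 wide, 6 to 75 mm over the bench, higher than the drawer's sides (50 mm); behind it the drawer is 66 wide inside, floor at 14 mm. Moves with the drawer; axes as the unit's, opening to -x.
- open_narrow_drawer (a joint): How far the open narrow drawer is out, m: 0 fully home (end stop), 0.13 fully out (end stop). Slides with about 2 N of friction, no spring, no catch; stays where left.
- shut_narrow: Grey drawer unit screwed to the bench, 240 mm deep (its x), 100 wide (its y), 85 high, like the other narrow one but shut, to be left alone. Origin: centre of its underside; its front faces its own -x. The hood (top at 85 mm) covers x = -50 to +120 mm; ahead of it the unit is open from above, with 72 mm of clear finger space between the hood and the back of the shut drawer's front.
- shut_narrow_lip (a point): Middle of the lip, the top edge of the shut narrow drawer's front (75 mm over the bench), half-way through its thickness. The front is an upright panel 10 mm thick, 98 wide, 6 to 75 mm over the bench, higher than the drawer's sides (50 mm); behind it the drawer is 66 wide inside, floor at 14 mm. Moves with the drawer; axes as the unit's, opening to -x.
- shut_narrow_drawer (a joint): How far the shut narrow drawer is out, m: 0 fully home (end stop), 0.13 fully out (end stop). Slides with about 2 N of friction, no spring, no catch; stays where left.
- crucible_mid (a point): Centre, half-way up, of a loose white porcelain crucible, 44 mm across the rim, 35 mm high, about 40 g, standing on the floor of the wide drawer under the hood, at least 110 mm behind the drawer front's back; z is its own upward axis. It rides along with the drawer.
- dish: Loose flat glass dish, 60 mm across, 13 mm high, lying on the hood of the shut narrow unit; origin at the centre of its underside.
- stopper: Loose black rubber stopper, 32 mm across, 25 mm high, standing on the hood of the open narrow unit; origin at the centre of its underside.
- beaker: Loose glass beaker, 68 mm across, 85 mm high, on the bench left of the drawers; origin at the centre of its underside.
- jar_lid: Loose white lid, 72 mm across, 18 mm high with its knob, on the bench right of the drawers; origin at the centre of its underside.
- wash_bottle: Loose white plastic wash bottle with a red cap, 68 mm across, 170 mm high, left of the drawers; origin at the centre of its underside.
- sample_jar: Loose amber jar, 76 mm across, 110 mm high, right of the drawers; origin at the centre of its underside.
- brush: Loose hand brush with a wooden handle lying crosswise on the bench between the robot and the drawers, 200 mm long, 42 mm wide, 20 mm high; origin under its middle.

How it is judged:
On the way, in this order (a step that is already met when the one before it is completed fails the run):
1. the open narrow drawer is pushed fully home (value of joint open_narrow_drawer below 0.008 m), for 0.2 s.
2. the wide drawer is drawn all the way out (value of joint wide_drawer above 0.115 m), for 0.2 s.
At the end, for the whole second after the job is handed in: Both narrow drawers home (within 8 mm of shut), the wide drawer out to within 15 mm of its 130 mm stop and at rest, the crucible upright on the wide drawer's floor (value of joint each of open_narrow_drawer, shut_narrow_drawer below 0.008 m and value of joint wide_drawer above 0.115 m and velocity of joint wide_drawer between -0.005 and 0.005 m/s and angle between crucible_mid's own z axis and vertical below 0.2 rad and height (world z) of crucible_mid between 0.025 and 0.045 m and x of crucible_mid in the frame of wide_lip between 0.02 and 0.225 m and y of crucible_mid in the frame of wide_lip between -0.06 and 0.06 m); the robot touches nothing.
It fails at once if the wide drawer is drawn out (over 30 mm) while the narrow one still stands open (over 20 mm) (value of joint wide_drawer above 0.03 m and value of joint open_narrow_drawer above 0.02 m).
It fails at once if a drawer front is taken between the fingers ((x of the grasp point in the frame of wide_lip between -0.007 and 0.007 m and y of the grasp point in the frame of wide_lip between -0.08 and 0.08 m and z of the grasp point in the frame of wide_lip below 0.008 m and contact force between the fingers and wide above 1 N) or (x of the grasp point in the frame of open_narrow_lip between -0.007 and 0.007 m and y of the grasp point in the frame of open_narrow_lip between -0.045 and 0.045 m and z of the grasp point in the frame of open_narrow_lip below 0.008 m and contact force between the fingers and open_narrow above 1 N)).
It fails at once if a drawer unit is pushed or pulled roughly by the fingers (over 40 N) (contact force between the fingers and wide above 40 N or contact force between the fingers and open_narrow above 40 N or contact force between the fingers and shut_narrow above 40 N).
It fails at once if the crucible is lifted or tipped over (height (world z) of crucible_mid above 0.055 m or angle between crucible_mid's own z axis and vertical above 0.6 rad).
It fails at once if the other narrow drawer is opened (over 15 mm) or a thing standing around is moved (over 25 mm) (value of joint shut_narrow_drawer above 0.015 m or distance of any of dish, stopper, beaker, jar_lid, wash_bottle, sample_jar, brush from where it was at the start of the episode above 0.025 m).
It also fails if it takes over 48 s, if anything falls off the work surface, if the arm or the gripper's body presses on something with over 40 N, if the wrist force passes 120 N, or if a joint passes its speed limit or range.

## Working session

There is one attempt and no reset: what is moved stays moved. The work goes in short steps, Python scripts to look and compute and a tool call to move; the robot and the scene stay as the last step left them, time stands still between calls to the robot, and variables do not carry over. Pictures are saved under pics/ and viewed, at most 10 in all, crops included, and the job is handed in when it is done.

Besides the shell and the picture viewer there is one more tool, called as name(argument=value, ...) on one line, values as JSON. carry_out: Moves the arm, as the interface text tells. Its arguments: {"type":"object","properties":{"targets":{"type":"array","items":{"type":"object","properties":{"jaw":{"type":"number"},"dx":{"type":"number"},"dy":{"type":"number"},"dz":{"type":"number"},"yaw":{"type":"number"}}}},"grip_force":{"type":"number"}},"required":["targets"]}

```bash
mkdir -p pics; cat > h.py <<'E'
import numpy as np, cv2
from cell import get_state, capture, ticket, nets, manip
def ray(p,uv):
    n=cv2.undistortPoints(np.array([[uv]],float),p["intrinsics"],np.array(p["D"],float))[0,0]
    R=cv2.Rodrigues(np.array(p["rvec"],float))[0]; t=np.array(p["tvec"],float).ravel()
    return -R.T@t, R.T@np.array([n[0],n[1],1.])
def onz(p,uv,z):
    c,d=ray(p,uv); return c+d*(z-c[2])/d[2]
def px(p,X):
    return cv2.projectPoints(np.array([X],float),np.array(p["rvec"],float),np.array(p["tvec"],float),p["intrinsics"],np.array(p["D"],float))[0][0,0]
def save(p,name): cv2.imwrite("pics/"+name,cv2.cvtColor(p["pixels"],cv2.COLOR_RGB2BGR))
E
python3 - <<'E'
from h import *
np.set_printoptions(precision=3,suppress=True)
s=get_state(); print(s["clock"],s["tcp_pos"],s["tool_rot"],s["width"],manip.finger_overhang)
for v in("top","side"):
    p=capture(v); save(p,v+"0.png"); print(v,ray(p,(320,200)))
    for q,z in [("wide",0),("wide_lip",.075),("open_narrow",0),("open_narrow_lip",.075),("shut_narrow",0),("shut_narrow_lip",.075),("crucible_mid",.032),("dish",.085),("stopper",.085),("beaker",0),("jar_lid",0),("wash_bottle",0),("sample_jar",0),("brush",0)]:
        for r in nets.spot_point(p,q)[:3]: print(q,np.round(r["location"]),round(r["conf"],2),onz(p,r["location"],z))
E
```

```text
0.0 [0.187 0.544 0.404] [-0.     0.165  0.986 -0.001] 0.09404689525078229 0.1992
top (array([ 0.353, -0.02 ,  1.21 ]), array([ 0.208, -0.011, -0.978]))
wide [309. 164.] 0.87 [0.732 0.005 0.   ]
wide [369. 145.] 0.71 [ 0.803 -0.199  0.   ]
wide [251. 159.] 0.33 [ 0.749  0.2   -0.   ]
wide_lip [309. 203.] 0.67 [0.583 0.001 0.075]
open_narrow [367. 172.] 0.71 [ 0.708 -0.19   0.   ]
shut_narrow [249. 160.] 0.61 [0.744 0.206 0.   ]
shut_narrow [451. 194.] 0.6 [ 0.633 -0.465  0.   ]
shut_narrow_lip [246. 194.] 0.62 [0.61  0.198 0.075]
dish [244. 128.] 0.78 [0.825 0.212 0.085]
stopper [372. 142.] 0.57 [ 0.781 -0.197  0.085]
beaker [182. 244.] 0.67 [0.461 0.409 0.   ]
jar_lid [428. 241.] 0.95 [ 0.479 -0.38   0.   ]
wash_bottle [183. 196.] 0.92 [0.619 0.417 0.   ]
sample_jar [452. 197.] 0.64 [ 0.624 -0.466  0.   ]
sample_jar [247. 130.] 0.15 [0.852 0.22  0.   ]
brush [298. 273.] 0.98 [0.374 0.036 0.   ]
side (array([ 0.516, -1.083,  1.13 ]), array([ 0.069,  0.712, -0.699]))
wide [352. 208.] 0.91 [0.724 0.023 0.   ]
wide_lip [310. 199.] 0.59 [ 0.591 -0.003  0.075]
wide_lip [382. 248.] 0.43 [ 0.773 -0.205  0.075]
open_narrow [358. 262.] 0.8 [ 0.712 -0.191  0.   ]
open_narrow_lip [280. 247.] 0.86 [ 0.498 -0.184  0.075]
shut_narrow [281. 330.] 0.44 [ 0.489 -0.393  0.   ]
shut_narrow_lip [315. 153.] 0.92 [0.622 0.209 0.075]
crucible_mid [341. 353.] 0.24 [ 0.63  -0.483  0.032]
dish [375. 149.] 0.52 [0.818 0.206 0.085]
stopper [382. 248.] 0.5 [ 0.767 -0.214  0.085]
beaker [268. 141.] 0.9 [0.467 0.385 0.   ]
jar_lid [282. 328.] 0.95 [ 0.493 -0.386  0.   ]
wash_bottle [311. 128.] 0.86 [0.625 0.447 0.   ]
sample_jar [343. 354.] 0.92 [ 0.639 -0.469  0.   ]
brush [238. 209.] 0.93 [0.371 0.047 0.   ]
brush [281. 327.] 0.43 [ 0.49  -0.384  0.   ]
```

View pics/top0.png

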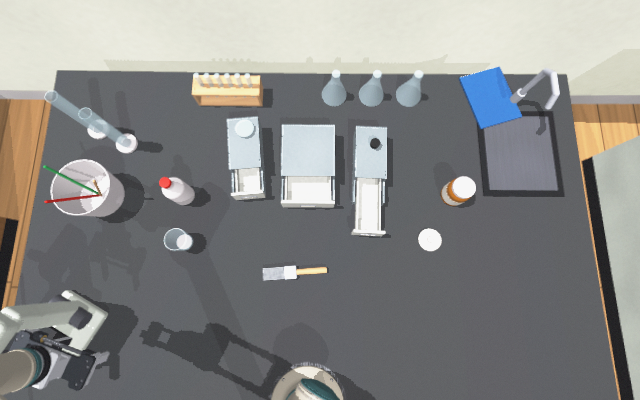

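View pics/side0.png

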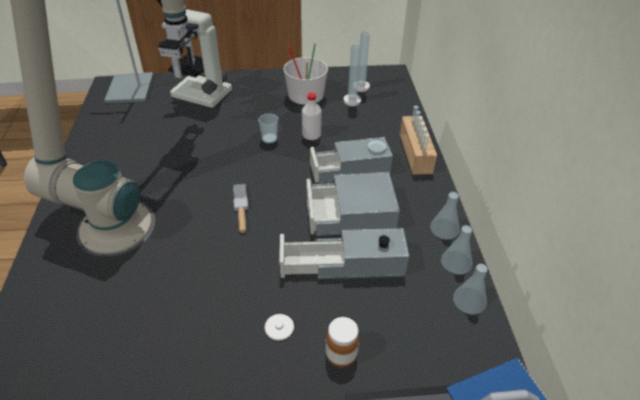

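Top view: shut unit at (246,158), wide at (308,165), open narrow at (370,180) with its front at about (369,233). Brush lies at (295,272), the robot base at (308,390). Next I'll rectify for the yaws.

```bash
python3 - <<'E'
from h import *
np.set_printoptions(precision=3,suppress=True)
p=capture("top")
# ortho map at z=.08: u -> y from .3 to -.3, v -> x .92 to .47 ; 1.3333 px/mm
H,W=600,800
u,v=np.meshgrid(np.arange(W),np.arange(H))
X=np.stack([.92-v/1333.3,.3-u/1333.3,np.full(u.shape,.08)],-1).reshape(-1,3)
m=cv2.projectPoints(X,np.array(p["rvec"],float),np.array(p["tvec"],float),p["intrinsics"],np.array(p["D"],float))[0].reshape(H,W,2).astype(np.float32)
o=cv2.remap(p["pixels"],m[...,0],m[...,1],cv2.INTER_CUBIC)
cv2.imwrite("pics/ortho.png",o[...,::-1])
E
```

```text
(no output)
```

View pics/ortho.png

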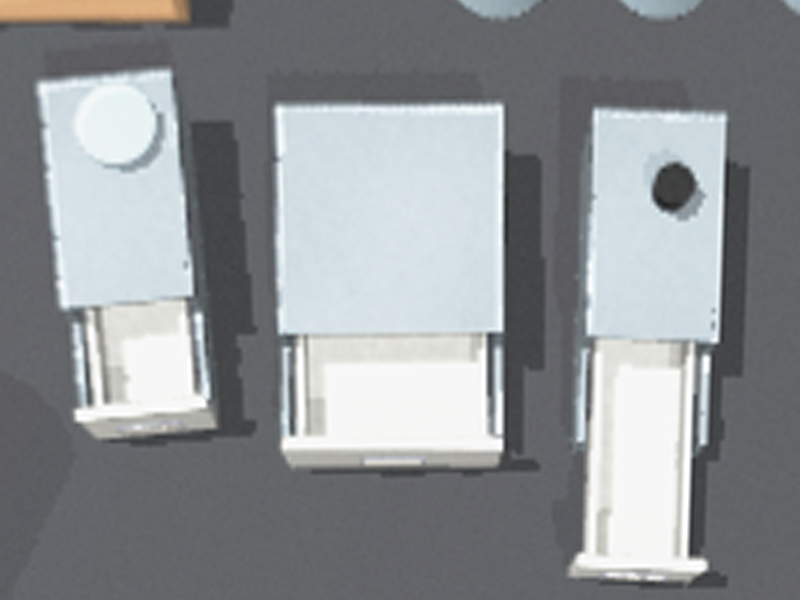

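carry_out(targets=[{"jaw":0,"yaw":-8.4},{"jaw":0,"yaw":-8.4},{"jaw":0,"dx":-20,"dy":-51},{"jaw":0,"dx":-20,"dy":-51},{"jaw":0,"dx":-20,"dy":-51},{"jaw":0,"dx":-20,"dy":-51},{"jaw":0,"dx":-20,"dy":-51},{"jaw":0,"dx":-20,"dy":-51}], grip_force=5)

```text
invalid input at $.targets[0]: expected keys jaw, dx, dy, dz, yaw
```

carry_out(targets=[{"jaw":0,"dx":-20,"dy":-51},{"jaw":0,"dx":-20,"dy":-51},{"jaw":0,"dx":-20,"dy":-51},{"jaw":0,"dx":-20,"dy":-51},{"jaw":0,"dx":-20,"dy":-51},{"jaw":0,"dx":-20,"dy":-51},{"jaw":0,"dx":0,"dy":0}])

```text
invalid input at $.targets[0]: expected keys jaw, dx, dy, dz, yaw
```

carry_out(targets=[{"jaw":0,"dx":0,"dy":0,"dz":0,"yaw":-8.4},{"jaw":0,"dx":0,"dy":0,"dz":0,"yaw":-8.4},{"jaw":0,"dx":-20,"dy":-51,"dz":0,"yaw":0},{"jaw":0,"dx":-20,"dy":-51,"dz":0,"yaw":0},{"jaw":0,"dx":-20,"dy":-51,"dz":0,"yaw":0},{"jaw":0,"dx":-20,"dy":-51,"dz":0,"yaw":0},{"jaw":0,"dx":-20,"dy":-51,"dz":0,"yaw":0},{"jaw":0,"dx":-20,"dy":-51,"dz":0,"yaw":0}], grip_force=5)

```text
clock: 2.55
tcp_pos: [0.2954, 0.2319, 0.4049]
tool_rot: [0.001, 0.018, 1.0, 0.0]
wrist_force: [0.6, 0.2, -0.8]
width: 0.0175
grasp_force: 0.0
```

carry_out(targets=[{"jaw":0,"dx":-20,"dy":-51,"dz":0,"yaw":0},{"jaw":0,"dx":-20,"dy":-51,"dz":0,"yaw":0},{"jaw":0,"dx":-20,"dy":-51,"dz":0,"yaw":0},{"jaw":0,"dx":-20,"dy":-51,"dz":0,"yaw":0},{"jaw":0,"dx":-20,"dy":-51,"dz":0,"yaw":0},{"jaw":0,"dx":-20,"dy":-51,"dz":0,"yaw":0},{"jaw":0,"dx":-20,"dy":-51,"dz":0,"yaw":0},{"jaw":0,"dx":-20,"dy":-51,"dz":0,"yaw":0}])

```text
clock: 3.55
tcp_pos: [0.44, -0.1821, 0.4049]
tool_rot: [0.0, 0.019, 1.0, 0.0]
wrist_force: [0.9, 1.4, 0.3]
width: 0.0007
grasp_force: 0.0
```

carry_out(targets=[{"jaw":0,"dx":0,"dy":0,"dz":50,"yaw":0},{"jaw":0,"dx":0,"dy":0,"dz":40,"yaw":0},{"jaw":0,"dx":0,"dy":0,"dz":0,"yaw":0}])

```text
clock: 3.92
tcp_pos: [0.4386, -0.1797, 0.3123]
tool_rot: [-0.003, 0.019, 1.0, 0.002]
wrist_force: [0.4, -0.3, 1.1]
width: 0.0007
grasp_force: 0.0
```

```bash
python3 - <<'E'
from h import *
p=capture("side"); save(p,"side1.png")
cv2.imwrite("pics/c1.png",cv2.resize(p["pixels"][100:350,180:480,::-1],None,fx=2.4,fy=2.4,interpolation=2))
s=get_state(); t=np.array(s["tcp_pos"]); print(t,s["width"],px(p,t-[0,0,.1992]))
for r in nets.spot_point(p,"open_narrow_lip")[:1]: print(r["location"],r["conf"],onz(p,r["location"],.075))
E
```

```text
[ 0.43961995 -0.18014628  0.31426791] 0.00025407493852141084 [257.70578494 237.69528269]
[281.3, 243.2] 0.61 [ 0.50066926 -0.16894459  0.075     ]
```

View pics/c1.png

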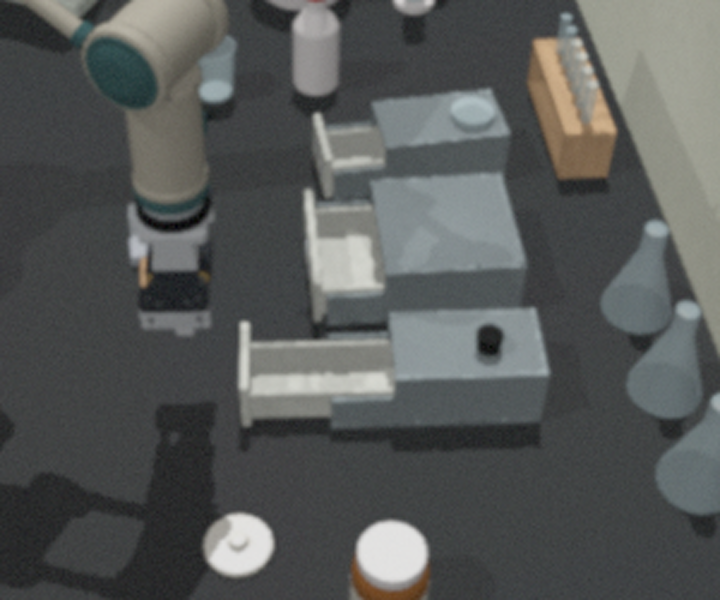

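The side crop shows the closed fingertips at about (183,330), ahead of and clear of the open drawer's front at (245,375). I'll go down in front of it and start pushing.

carry_out(targets=[{"jaw":0,"dx":0,"dy":-3,"dz":40,"yaw":0},{"jaw":0,"dx":0,"dy":0,"dz":33,"yaw":0},{"jaw":0,"dx":-15,"dy":0,"dz":0,"yaw":0},{"jaw":0,"dx":-12,"dy":0,"dz":0,"yaw":0},{"jaw":0,"dx":-5,"dy":0,"dz":0,"yaw":0},{"jaw":0,"dx":-5,"dy":0,"dz":0,"yaw":0},{"jaw":0,"dx":-5,"dy":0,"dz":0,"yaw":0},{"jaw":0,"dx":-5,"dy":0,"dz":0,"yaw":0}])

```text
clock: 5.03
tcp_pos: [0.4865, -0.1849, 0.2417]
tool_rot: [-0.0, 0.019, 1.0, 0.0]
wrist_force: [-2.0, -0.7, 1.6]
width: 0.0008
grasp_force: 1.0
```

carry_out(targets=[{"jaw":0,"dx":-5,"dy":0,"dz":0,"yaw":0},{"jaw":0,"dx":-5,"dy":0,"dz":0,"yaw":0},{"jaw":0,"dx":-5,"dy":0,"dz":0,"yaw":0},{"jaw":0,"dx":-5,"dy":0,"dz":0,"yaw":0}])

```text
clock: 5.52
tcp_pos: [0.5068, -0.1856, 0.2416]
tool_rot: [-0.0, 0.019, 1.0, 0.0]
wrist_force: [-2.7, -0.5, 1.3]
width: 0.0007
grasp_force: 1.1
```

carry_out(targets=[{"jaw":0,"dx":-7,"dy":0,"dz":0,"yaw":0},{"jaw":0,"dx":-7,"dy":0,"dz":0,"yaw":0},{"jaw":0,"dx":-7,"dy":0,"dz":0,"yaw":0},{"jaw":0,"dx":-7,"dy":0,"dz":0,"yaw":0},{"jaw":0,"dx":-7,"dy":0,"dz":0,"yaw":0},{"jaw":0,"dx":-6,"dy":0,"dz":0,"yaw":0},{"jaw":0,"dx":-4,"dy":0,"dz":0,"yaw":0},{"jaw":0,"dx":-3,"dy":0,"dz":0,"yaw":0}])

```text
clock: 6.52
tcp_pos: [0.5548, -0.1875, 0.2415]
tool_rot: [-0.0, 0.019, 1.0, 0.0]
wrist_force: [-2.1, 0.4, 0.5]
width: 0.0004
grasp_force: 1.1
```

carry_out(targets=[{"jaw":0,"dx":-2,"dy":0,"dz":0,"yaw":0},{"jaw":0,"dx":-2,"dy":0,"dz":0,"yaw":0}])

```text
clock: 6.78
tcp_pos: [0.5585, -0.1876, 0.2416]
tool_rot: [-0.0, 0.019, 1.0, 0.0]
wrist_force: [-2.8, -0.2, -0.4]
width: 0.0004
grasp_force: 1.0
```

carry_out(targets=[{"jaw":0,"dx":-2,"dy":0,"dz":0,"yaw":0},{"jaw":0,"dx":-2,"dy":0,"dz":0,"yaw":0}])

```text
clock: 7.02
tcp_pos: [0.5626, -0.1878, 0.2416]
tool_rot: [-0.0, 0.019, 1.0, 0.0]
wrist_force: [-2.4, -0.1, -0.7]
width: 0.0003
grasp_force: 1.0
```

carry_out(targets=[{"jaw":0,"dx":-2,"dy":0,"dz":0,"yaw":0},{"jaw":0,"dx":-2,"dy":0,"dz":0,"yaw":0}])

```text
clock: 7.28
tcp_pos: [0.5666, -0.1879, 0.2416]
tool_rot: [-0.0, 0.019, 1.0, 0.0]
wrist_force: [-2.2, 0.1, -0.4]
width: 0.0004
grasp_force: 1.0
```

carry_out(targets=[{"jaw":0,"dx":-1.5,"dy":0,"dz":0,"yaw":0},{"jaw":0,"dx":-1,"dy":0,"dz":0,"yaw":0}])

```text
clock: 7.52
tcp_pos: [0.5691, -0.188, 0.2416]
tool_rot: [-0.0, 0.019, 1.0, 0.0]
wrist_force: [-2.0, -0.1, -1.0]
width: 0.0003
grasp_force: 1.0
```

carry_out(targets=[{"jaw":0,"dx":-1,"dy":0,"dz":0,"yaw":0},{"jaw":0,"dx":-1,"dy":0,"dz":0,"yaw":0}])

```text
clock: 7.78
tcp_pos: [0.5711, -0.1881, 0.2416]
tool_rot: [-0.0, 0.019, 1.0, 0.0]
wrist_force: [-1.8, -0.4, -1.4]
width: 0.0005
grasp_force: 1.0
```

carry_out(targets=[{"jaw":0,"dx":-1,"dy":0,"dz":0,"yaw":0},{"jaw":0,"dx":-1,"dy":0,"dz":0,"yaw":0}])

```text
clock: 8.02
tcp_pos: [0.5731, -0.1882, 0.2416]
tool_rot: [-0.0, 0.019, 1.0, 0.0]
wrist_force: [-1.4, -0.4, -1.6]
width: 0.0003
grasp_force: 1.0
```

```bash
python3 - <<'E'
from h import *
p=capture("side"); s=get_state(); print(s["tcp_pos"],s["wrist_force"],s["clock"])
for q in("open_narrow_lip","wide_lip"):
  for r in nets.spot_point(p,q)[:2]: print(q,r["location"],r["conf"],onz(p,r["location"],.075))
E
```

```text
[ 0.57321482 -0.18818408  0.24159251] [-1.97314601  1.0709062  -1.83723473] 8.075
open_narrow_lip [312.2, 244.3] 0.57 [ 0.58416442 -0.17878629  0.075     ]
wide_lip [308.9, 197.1] 0.62 [0.58775368 0.00561054 0.075     ]
```

Not at the stop yet; keep creeping in 1 mm steps.

carry_out(targets=[{"jaw":0,"dx":-1,"dy":0,"dz":0,"yaw":0},{"jaw":0,"dx":-1,"dy":0,"dz":0,"yaw":0}])

```text
clock: 8.43
tcp_pos: [0.5746, -0.1882, 0.2417]
tool_rot: [-0.001, 0.019, 1.0, 0.0]
wrist_force: [-5.0, -0.1, 1.2]
width: 0.0009
grasp_force: 2.6
```

carry_out(targets=[{"jaw":0,"dx":-1,"dy":0,"dz":0,"yaw":0},{"jaw":0,"dx":0,"dy":0,"dz":0,"yaw":0}])

```text
clock: 8.68
tcp_pos: [0.5749, -0.1882, 0.2417]
tool_rot: [-0.002, 0.019, 1.0, 0.0]
wrist_force: [-5.8, 0.8, 0.8]
width: 0.0006
grasp_force: 3.1
```

carry_out(targets=[{"jaw":0,"dx":-1,"dy":0,"dz":0,"yaw":0},{"jaw":0,"dx":0,"dy":0,"dz":0,"yaw":0}])

```text
clock: 8.93
tcp_pos: [0.5753, -0.1883, 0.2417]
tool_rot: [-0.003, 0.018, 1.0, 0.0]
wrist_force: [-8.7, -0.1, 3.7]
width: 0.0007
grasp_force: 4.1
```

Stop reached. Back off, rise, and move over the wide drawer's finger space.

carry_out(targets=[{"jaw":0,"dx":15,"dy":0,"dz":0,"yaw":0},{"jaw":0,"dx":25,"dy":0,"dz":0,"yaw":0},{"jaw":0,"dx":0,"dy":0,"dz":-50,"yaw":0},{"jaw":0,"dx":0,"dy":0,"dz":-48,"yaw":0},{"jaw":0,"dx":-20,"dy":50,"dz":0,"yaw":0},{"jaw":0,"dx":-20,"dy":50,"dz":0,"yaw":0},{"jaw":0,"dx":-20,"dy":50,"dz":0,"yaw":-2.8},{"jaw":0,"dx":-20,"dy":47,"dz":0,"yaw":0}])

```text
clock: 9.93
tcp_pos: [0.6231, 0.0097, 0.3405]
tool_rot: [0.002, -0.006, 1.0, 0.0]
wrist_force: [0.3, -0.8, 0.1]
width: 0.0003
grasp_force: 0.0
```

```bash
python3 - <<'E'
from h import *
s=get_state(); t=np.array(s["tcp_pos"]); print(t,s["tool_rot"],s["clock"])
a=capture("top"); b=capture("side")
for p in(a,b):
  print("tip px",px(p,t-[0,0,.1992]),"below at z=.045",px(p,[t[0],t[1],.045]))
  for q in("wide_lip","open_narrow_lip"):
    for r in nets.spot_point(p,q)[:2]: print(q,r["location"],r["conf"],onz(p,r["location"],.075))
c=lambda p,x,y:cv2.resize(p["pixels"][y:y+150,x:x+200,::-1],None,fx=3,fy=3,interpolation=2)
cv2.imwrite("pics/c2a.png",c(a,220,110)); cv2.imwrite("pics/c2b.png",c(b,230,130))
E
```

```text
[0.62309976 0.00969087 0.34045443] [ 2.16951315e-03 -5.73660468e-03  9.99981175e-01  1.83962141e-04] 9.925
tip px [305.97773043 185.35359276] below at z=.045 [306.69161073 192.76724038]
wide_lip [308.9, 202.4] 0.95 [0.58569201 0.00165096 0.075     ]
open_narrow_lip [366.9, 201.3] 0.94 [ 0.59101219 -0.17730612  0.075     ]
open_narrow_lip [366.4, 170.7] 0.33 [ 0.68928139 -0.17772322  0.075     ]
tip px [320.95933931 179.05265834] below at z=.045 [320.50012658 202.73066986]
wide_lip [312.8, 200.7] 0.85 [ 0.59819047 -0.01043094  0.075     ]
wide_lip [337.9, 351.2] 0.59 [ 0.61924234 -0.50225131  0.075     ]
open_narrow_lip [342.8, 352.8] 0.74 [ 0.62991175 -0.50709109  0.075     ]
open_narrow_lip [310.9, 243.9] 0.68 [ 0.58074719 -0.1771122   0.075     ]
```

View pics/c2b.png

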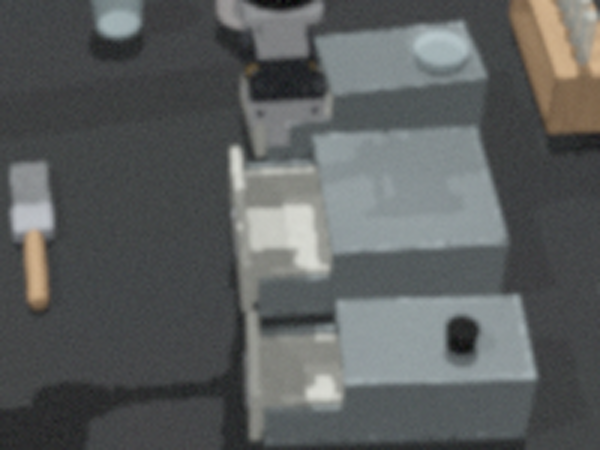

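View pics/c2a.png

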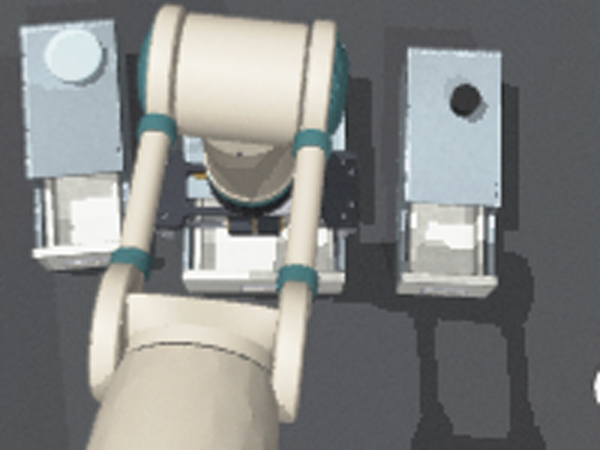

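Both drawers look home: the narrow front is level with its unit, at (450,285) in the top crop. In the side crop the fingertips at (273,147) stand over the gap between the wide lip at (240,220) and its hood at (320,220). I'll descend and hook.

carry_out(targets=[{"jaw":0,"dx":0,"dy":3,"dz":35,"yaw":0},{"jaw":0,"dx":0,"dy":0,"dz":35,"yaw":0},{"jaw":0,"dx":0,"dy":0,"dz":30,"yaw":0},{"jaw":0,"dx":0,"dy":0,"dz":0,"yaw":0}])

```text
clock: 10.72
tcp_pos: [0.6208, 0.0096, 0.2376]
tool_rot: [-0.002, -0.005, 1.0, 0.0]
wrist_force: [-0.1, 0.3, 0.2]
width: 0.0004
grasp_force: 0.0
```

carry_out(targets=[{"jaw":0,"dx":8,"dy":0,"dz":0,"yaw":0},{"jaw":0,"dx":4,"dy":0,"dz":0,"yaw":0},{"jaw":0,"dx":3,"dy":0,"dz":0,"yaw":0},{"jaw":0,"dx":3,"dy":0,"dz":0,"yaw":0},{"jaw":0,"dx":3,"dy":0,"dz":0,"yaw":0},{"jaw":0,"dx":3,"dy":0,"dz":0,"yaw":0},{"jaw":0,"dx":3,"dy":0,"dz":0,"yaw":0}])

```text
clock: 11.6
tcp_pos: [0.5953, 0.0107, 0.24]
tool_rot: [0.001, -0.006, 1.0, -0.0]
wrist_force: [2.0, 0.5, 1.9]
width: 0.0007
grasp_force: 1.1
```

carry_out(targets=[{"jaw":0,"dx":4,"dy":0,"dz":0,"yaw":0},{"jaw":0,"dx":5,"dy":0,"dz":0,"yaw":0},{"jaw":0,"dx":6,"dy":0,"dz":0,"yaw":0},{"jaw":0,"dx":6,"dy":0,"dz":0,"yaw":0},{"jaw":0,"dx":6,"dy":0,"dz":0,"yaw":0},{"jaw":0,"dx":6,"dy":0,"dz":0,"yaw":0},{"jaw":0,"dx":6,"dy":0,"dz":0,"yaw":0},{"jaw":0,"dx":6,"dy":0,"dz":0,"yaw":0}])

```text
clock: 12.6
tcp_pos: [0.5496, 0.0104, 0.2396]
tool_rot: [-0.0, -0.006, 1.0, 0.0]
wrist_force: [2.6, 1.9, 1.6]
width: 0.0004
grasp_force: 1.1
```

carry_out(targets=[{"jaw":0,"dx":6,"dy":0,"dz":0,"yaw":0},{"jaw":0,"dx":6,"dy":0,"dz":0,"yaw":0},{"jaw":0,"dx":6,"dy":0,"dz":0,"yaw":0},{"jaw":0,"dx":6,"dy":0,"dz":0,"yaw":0},{"jaw":0,"dx":6,"dy":0,"dz":0,"yaw":0},{"jaw":0,"dx":6,"dy":0,"dz":0,"yaw":0},{"jaw":0,"dx":5,"dy":0,"dz":0,"yaw":0},{"jaw":0,"dx":4,"dy":0,"dz":0,"yaw":0}])

```text
clock: 13.6
tcp_pos: [0.5047, 0.0097, 0.2396]
tool_rot: [-0.0, -0.006, 1.0, 0.0]
wrist_force: [2.9, 1.8, -0.5]
width: 0.0003
grasp_force: 1.1
```

carry_out(targets=[{"jaw":0,"dx":3,"dy":0,"dz":0,"yaw":0},{"jaw":0,"dx":3,"dy":0,"dz":0,"yaw":0},{"jaw":0,"dx":3,"dy":0,"dz":0,"yaw":0},{"jaw":0,"dx":2,"dy":0,"dz":0,"yaw":0},{"jaw":0,"dx":2,"dy":0,"dz":0,"yaw":0}])

```text
clock: 14.22
tcp_pos: [0.492, 0.0095, 0.2396]
tool_rot: [-0.0, -0.006, 1.0, 0.0]
wrist_force: [2.6, 1.6, -2.1]
width: 0.0006
grasp_force: 1.0
```

carry_out(targets=[{"jaw":0,"dx":2,"dy":0,"dz":0,"yaw":0},{"jaw":0,"dx":2,"dy":0,"dz":0,"yaw":0}])

```text
clock: 14.48
tcp_pos: [0.488, 0.0095, 0.2396]
tool_rot: [0.0, -0.006, 1.0, 0.0]
wrist_force: [1.8, 0.8, -1.8]
width: 0.0002
grasp_force: 1.0
```

carry_out(targets=[{"jaw":0,"dx":2,"dy":0,"dz":0,"yaw":0},{"jaw":0,"dx":2,"dy":0,"dz":0,"yaw":0}])

```text
clock: 14.72
tcp_pos: [0.484, 0.0095, 0.2397]
tool_rot: [0.0, -0.006, 1.0, 0.0]
wrist_force: [2.4, 0.8, -1.3]
width: 0.001
grasp_force: 1.0
```

carry_out(targets=[{"jaw":0,"dx":1.5,"dy":0,"dz":0,"yaw":0},{"jaw":0,"dx":1.5,"dy":0,"dz":0,"yaw":0}])

```text
clock: 14.98
tcp_pos: [0.481, 0.0094, 0.2397]
tool_rot: [0.0, -0.006, 1.0, 0.0]
wrist_force: [1.9, 0.8, -1.8]
width: 0.0004
grasp_force: 1.0
```

carry_out(targets=[{"jaw":0,"dx":1,"dy":0,"dz":0,"yaw":0},{"jaw":0,"dx":1,"dy":0,"dz":0,"yaw":0}])

```text
clock: 15.22
tcp_pos: [0.4791, 0.0094, 0.2397]
tool_rot: [0.0, -0.006, 1.0, 0.0]
wrist_force: [0.8, 1.1, -1.5]
width: 0.0004
grasp_force: 1.0
```

carry_out(targets=[{"jaw":0,"dx":1,"dy":0,"dz":0,"yaw":0},{"jaw":0,"dx":1,"dy":0,"dz":0,"yaw":0}])

```text
clock: 15.48
tcp_pos: [0.4779, 0.0093, 0.2398]
tool_rot: [0.001, -0.006, 1.0, -0.0]
wrist_force: [5.8, 2.1, -3.4]
width: 0.0007
grasp_force: 2.7
```

Stop reached. Release backwards, rise, look.

carry_out(targets=[{"jaw":0,"dx":-5,"dy":0,"dz":0,"yaw":0},{"jaw":0,"dx":-10,"dy":0,"dz":0,"yaw":0},{"jaw":0,"dx":0,"dy":0,"dz":-40,"yaw":0},{"jaw":0,"dx":0,"dy":0,"dz":-50,"yaw":0},{"jaw":0,"dx":0,"dy":0,"dz":-50,"yaw":0},{"jaw":0,"dx":20,"dy":30,"dz":-20,"yaw":0},{"jaw":0,"dx":20,"dy":30,"dz":0,"yaw":0},{"jaw":0,"dx":0,"dy":0,"dz":0,"yaw":0}])

```text
clock: 16.48
tcp_pos: [0.4502, 0.0703, 0.4]
tool_rot: [-0.0, -0.007, 1.0, 0.0]
wrist_force: [0.2, -0.3, -0.8]
width: 0.0002
grasp_force: 0.0
```

```bash
python3 - <<'E'
from h import *
s=get_state(); print(s["tcp_pos"],s["wrist_force"],s["clock"])
a=capture("top"); b=capture("side")
for p in(a,b):
  for q,z in(("wide_lip",.075),("open_narrow_lip",.075),("shut_narrow_lip",.075),("crucible_mid",.032)):
    for r in nets.spot_point(p,q)[:1]: print(q,r["location"],r["conf"],onz(p,r["location"],z))
cv2.imwrite("pics/c3.png",cv2.resize(b["pixels"][110:310,220:480,::-1],None,fx=3,fy=3,interpolation=2))
E
```

```text
[0.45017091 0.07027015 0.40003774] [ 0.2269011  -0.32852915 -0.77990431] 16.475
wide_lip [304.7, 241.4] 0.9 [0.46559494 0.01263613 0.075     ]
open_narrow_lip [368.5, 202.1] 0.72 [ 0.5885427 -0.1821834  0.075    ]
shut_narrow_lip [246.0, 193.9] 0.73 [0.61060279 0.19705087 0.075     ]
crucible_mid [301.1, 195.9] 0.41 [0.61558805 0.02784557 0.032     ]
wide_lip [266.5, 201.4] 0.74 [ 0.46196889 -0.00382293  0.075     ]
open_narrow_lip [312.4, 246.1] 0.94 [ 0.58423943 -0.18520561  0.075     ]
shut_narrow_lip [313.0, 153.3] 0.77 [0.61503992 0.2096662  0.075     ]
crucible_mid [317.9, 204.3] 0.51 [0.6159064  0.01655581 0.032     ]
```

View pics/c3.png

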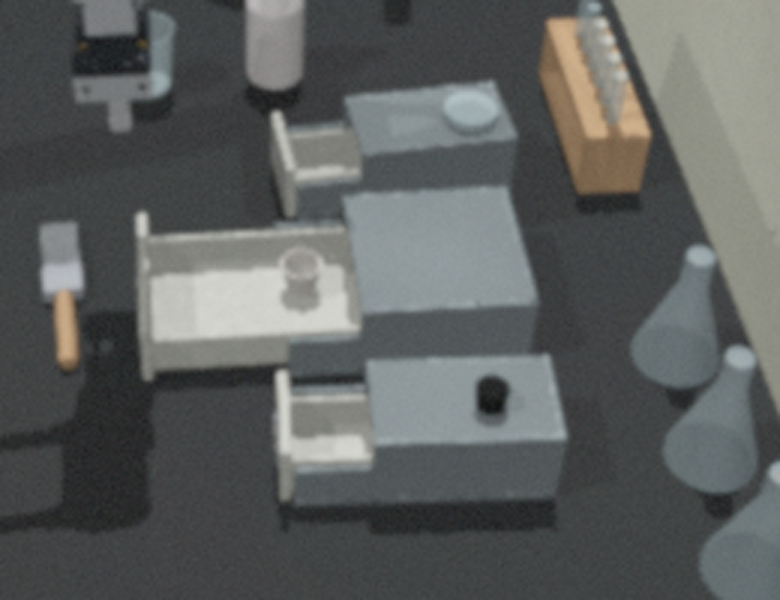

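In the side crop the wide drawer is fully out with its lip at (145,295), and the crucible stands upright in it at (300,275). Both narrow drawers are shut, everything else is where it was, and the gripper is clear at (115,90). Handing in.

```bash
python3 -c "
from h import *
print(ticket.job_done())"
```

```text
the job is handed in; nothing more can be done
None
```

I pushed the open narrow drawer home first, then drew the wide drawer out to its stop with the crucible still standing in it. The other narrow drawer stayed shut, nothing around looked moved, and the job is handed in; the hand-in returned no verdict.

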